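# Bring the first ball to the rim of the feeder tube

## Robot

A 6-joint arm with a two-finger parallel gripper is mounted at the origin on the work surface. World frame = base frame: x ahead of the robot, y to its left, z up, the work surface at z = 0. Lengths are in mm, angles in rad, forces in N, time in s.
With the tool pointing down it reaches from about 400 to 925 mm from the base axis. Payload 12.5 kg.
Tool frame: the origin (TCP) lies midway between the tips of the shut fingers; the grasp point (between the pads) lies 19 mm behind it; y points along the fingers, z is the direction in which the jaws open and shut, and the axes are right-handed (so a half turn about y gives the same grasp; the last joint's range is limited). The gripper opens to 95 mm and grips with 3 to 60 N. Pads are 20 mm wide; open, the fingers measure 119 mm over their backs; the gripper's body (75 mm by 180 mm) begins 59 mm behind the grasp point.
Start: joints at [1.183, 0.491, 1.559, -0, 1.092, -0.106], TCP at [173.786, 600.371, 214.661] pointing down, gripper open.
Joint ranges: [-3.1, 3.1], [-0.84, 2.19], [0.05, 2.79], [-1.13, 4.28], [0.06, 2.93], [-2.69, 2.69]. Speed limits (rad/s): [2.22, 2.22, 2.79, 3.14, 3.14, 3.14].

## Interface

Orientations are given as a 3x3 rotation matrix whose columns are the frame's x, y, z axes.
In Python, from plant import get_obs, get_image, camera_model, close_job gives the robot as it stands.
- The arm moves only by the tool carry_out, never from a script. Its argument "motion" is a list of rows, each an object with "fingers": the closure in counts, from 0 (fully open) to 255 (shut); "linear": the shift along the world's x, y, z in mm, a list of three; "roll": the turn about the world's z in rad. A call has 1 to 5 rows; each row is the pose to reach, as a shift and turn from the pose measured when the call began; what a row does not reach only later rows make up. A row lasts 1/12 s, in which the tool goes at most 41.7 mm and 7.16 degrees, less where a joint would pass 70% of its speed; a pose out of reach is approached as far as the arm can. A call with a gripper value outside its range is refused whole. The fingers move at their own pace and stop on an object; "newtons" is the grip in N (left out, the last holds). Time passes only in rows, so rows that repeat a pose let the fingers close. It gives the time, the measured TCP pose, the force and the opening at its end, in the units of the state.
- get_obs(): the state, without advancing time (a new reading comes with each control period).
- get_image(name): name is "side" or "top"; returns (picture, depth): 480x640x3 uint8, red, green, blue; 480x640 float32, mm along the optical axis (not along the pixel's ray), 0 where there is no reading.
- camera_model(name): a dict with "camera_matrix" (3x3 intrinsics, pixels), "k1" (the pictures are not rectified: a ray, as slopes to the right and down, at radius r is drawn at 1 + k1 r^2 times it, then the intrinsics apply), "rvec" (rotation vector, rad) and "tvec" (3), from world to camera coordinates, as OpenCV has them. Camera axes: x right, y down, z forward; pixel columns grow to the right and rows downward; lengths in mm; the calibration is good to about 2 mm. A picture is of the moment at which its call begins. camera_model takes no time and is no camera call.
- close_job(): hands the job in, once; it reports no verdict.
The state is a dict: "time_s": time; "joint_pos": joint angles; "dq": joint speeds; "joint_torque": joint torques, N m; "eef_pos": TCP position; "tcp_rot": TCP orientation; "ft_force": force on the tool from outside, world axes, zero at the start; "torque": the same for the moment, N m; "width": finger opening in mm.
Only numpy, scipy, OpenCV 4.12 (cv2) and the standard library are available. Lean on these libraries where they do the work, as an engineer would, in place of code of your own. Each camera call takes 0.05 s, during which the arm holds its last target. There are 200 camera calls.

## Task

Two clear tilting feeder tubes with steel balls in them stand on the bench, mouths up. On the longer one, slowly press the mouth end down until the first ball rolls to the rim and rests against the stop lip there, then stop and let go: no ball may drop out, and the mouth must never dip more than about 20 degrees below level. Leave the shorter tube as it is.

Things in the scene. Friction and masses are not known exactly. Their poses are not given: they have to be found in the camera images.
- long_pad (a point): Top centre of the plywood thumb pad (44 mm along, 36 across) on the LONG feeder's clear tube (40 mm diameter, 200 long, black tail cap, grey rim band). Press here, fingers closed. Axes turn with the tube: x to the mouth, z up. In them (mm) the pivot, an axis along y, is at x -105, z -26; the rim at x +55. Pivot 150 above the bench, between cheeks 62 wide, 177 high, ending 20 past it. Stand fixed, left or right.
- long_tube (a joint): Tilt of the long tube, rad: 0 is level, negative is mouth up (it starts at about -0.4 to -0.24), positive is mouth down; limits -0.6 and 0.65. The hinge is stiff: it stays where it is left, and takes up to about 7 N on the pad to move.
- first_ball (a point): Centre of the ball nearest the mouth of the long tube: one of three 24 mm steel balls, 55 g each, in its 34 mm bore. They lie at the tail until the tube passes level, then at a few degrees roll together to the mouth in a second or two. A black 7 mm lip across the bottom of the rim stops them, this centre then 39 mm ahead of the pad's centre (x). Tilted far or fast they spill over it.
- short_pad (a point): Top centre of the thumb pad of the SHORT feeder (clear tube 140 mm long, pad 60 mm from its pivot, two balls, otherwise alike). Not to be moved.

How it is judged:
By the outcome, as a careful person would: the job done as asked, in the order asked, and still so for the second after the job is handed in, with the robot touching nothing.
It also fails if it takes over 40 s, if anything falls off the work surface, if the arm or the gripper's body presses on something with over 40 N, if the wrist force passes 120 N, or if a joint passes its speed limit or range.

## Working session

There is one attempt and no reset: what is moved stays moved. The work goes in short steps, Python scripts to look and compute and a tool call to move; the robot and the scene stay as the last step left them, time stands still between calls to the robot, and variables do not carry over. Pictures are saved under pics/ and viewed, about 8 in all and at most 12, crops included, and the job is handed in when it is done.

Besides the shell and the picture viewer there is one more tool, called after "Emit:" as name(argument=value, ...) on one line, values as JSON. carry_out: Moves the arm, as the interface text tells. Its arguments: {"type":"object","properties":{"motion":{"type":"array"},"newtons":{"type":"number"}},"required":["motion"]}

```bash
mkdir -p pics
cat > h.py <<'E'
import numpy as np, cv2
from plant import *
def snap(name,tag):
    im,d=get_image(name); cv2.imwrite(f'pics/{tag}.png',im[:,:,::-1]); np.save(f'pics/{tag}_d.npy',d); return im,d
def ray(name,u,v):
    c=camera_model(name);K=np.array(c['camera_matrix'],float)
    x=(u-K[0,2])/K[0,0];y=(v-K[1,2])/K[1,1];a,b=x,y
    for _ in range(30):
        s=1+c['k1']*(a*a+b*b);a,b=x/s,y/s
    return np.array([a,b,1.])
def pt(name,u,v,d):
    c=camera_model(name);R=cv2.Rodrigues(np.array(c['rvec'],float))[0]
    return R.T@(ray(name,u,v)*d-np.array(c['tvec'],float).ravel())
def proj(name,P):
    c=camera_model(name);K=np.array(c['camera_matrix'],float)
    return cv2.projectPoints(np.array(P,float).reshape(-1,1,3),np.array(c['rvec'],float),np.array(c['tvec'],float),K,np.array([c['k1'],0,0,0.]))[0].reshape(-1,2)
E
python3 - <<'E'
from h import *
for n in('side','top'):
    snap(n,n+'0'); c=camera_model(n); R=cv2.Rodrigues(np.array(c['rvec'],float))[0]
    print(n,-R.T@np.array(c['tvec']).ravel(),R[2],c['k1'])
print(get_obs())
E
```

```text
side [ 198.69116884 -871.58220251  764.76133559] [ 0.30476701  0.8023085  -0.51324277] -0.061272289544296886
top [ 418.47391175    7.07231003 1119.33864257] [ 0.12198865  0.00973628 -0.99248374] -0.12658751796198273
{'time_s': 0.1, 'joint_pos': array([ 1.18338384e+00,  4.91472874e-01,  1.55939623e+00,  6.04649659e-06,
        1.09167669e+00, -1.05591969e-01]), 'dq': array([-8.51272263e-04, -3.60602899e-04, -3.05200197e-03,  9.92549603e-05,
        1.15769095e-04,  3.54389004e-04]), 'joint_torque': array([ 2.75481572e-03, -6.13628554e+01, -2.58606613e+01,  6.93435967e-02,
        4.70310438e-02,  1.45488724e-05]), 'eef_pos': array([173.70666543, 600.15435806, 214.13392588]), 'tcp_rot': array([[ 9.60549941e-01, -3.65058048e-04,  2.78107312e-01],
       [-2.78107532e-01, -8.80474240e-04,  9.60549543e-01],
       [-1.05790017e-04, -9.99999546e-01, -9.47264872e-04]]), 'ft_force': array([ 1.30067447, -0.08638415, -0.05902628]), 'torque': array([ 0.00987998, -0.02757086, -0.01871836]), 'width': 95.03557656066447}
```

View pics/side0.png

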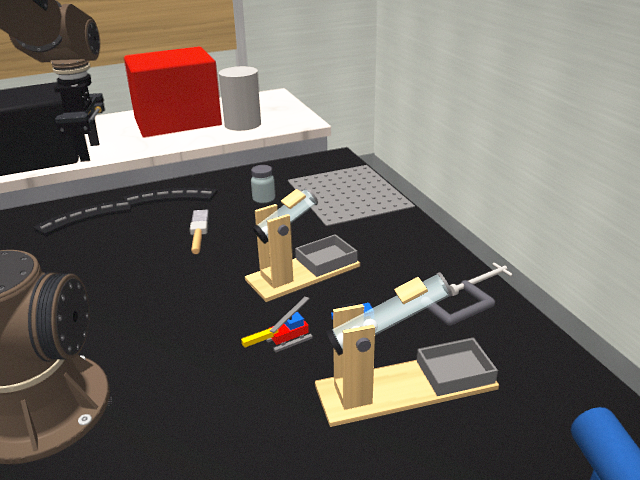

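View pics/top0.png

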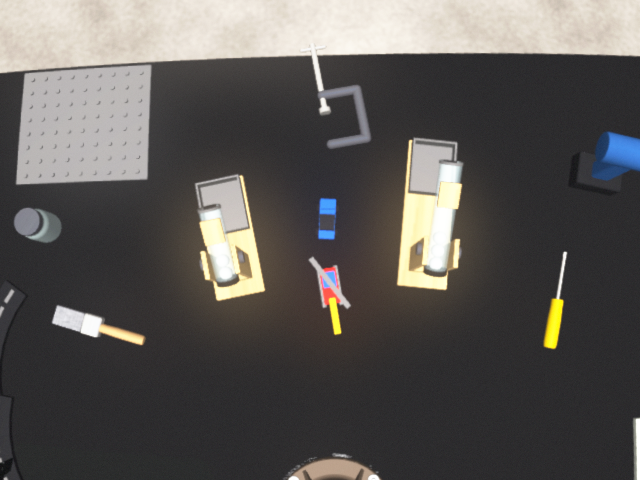

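The side view shows the long feeder in front, with its pad at about (411,291) and pivot knob at (364,345). In the top view it is on the right, pad at about (450,195), mouth pointing away from the robot. The short feeder is on the left at (212,235).

Run:
```python
from h import *
t=cv2.imread('pics/top0.png');s=cv2.imread('pics/side0.png')
a=cv2.resize(t[145:295,395:475],None,fx=4,fy=4,interpolation=cv2.INTER_CUBIC)
b=cv2.resize(s[265:415,320:470],None,fx=3,fy=3,interpolation=cv2.INTER_CUBIC)
o=np.zeros((600,780,3),np.uint8);o[:,:320]=a;o[:450,325:775]=b;cv2.imwrite('pics/crop0.png',o)
# pad pixels in each by depth (plywood colour & region)
for n,(u0,u1,v0,v1) in {'top':(435,466,180,212),'side':(392,430,276,306)}.items():
    im=(t if n=='top' else s)[:,:,::-1].astype(int);d=np.load(f'pics/{n}0_d.npy')
    P=[]
    for v in range(v0,v1):
        for u in range(u0,u1):
            r,g,bb=im[v,u]
            if r-bb>45 and d[v,u]>0: P.append(np.r_[pt(n,u,v,d[v,u]),u,v])
    P=np.array(P); P=P[P[:,2]>150]; print(n,len(P),np.median(P,0).round(1))
    q=P[:,:3]; 
    for _ in range(3):
        m=q.mean(0);w=np.linalg.svd(q-m)[2];e=(q-m)@w[2];q=q[abs(e)<2.5]
    print(m.round(1),w.round(3),q.min(0).round(),q.max(0).round(),len(q))
```

```text
top 218 [ 606.8 -199.4  215.1  445.   194. ]
[ 605.2 -207.2  214.3] [[-0.546 -0.822 -0.163]
 [-0.739  0.564 -0.37 ]
 [ 0.396 -0.082 -0.915]] [ 584. -225.  205.] [ 626. -187.  224.] 170
side 507 [ 604.  -209.7  212.5  411.   290. ]
[ 604.2 -207.4  212.7] [[-0.92   0.087 -0.381]
 [ 0.094  0.996  0.   ]
 [-0.38   0.036  0.924]] [ 583. -227.  203.] [ 627. -186.  222.] 433
```

View pics/crop0.png

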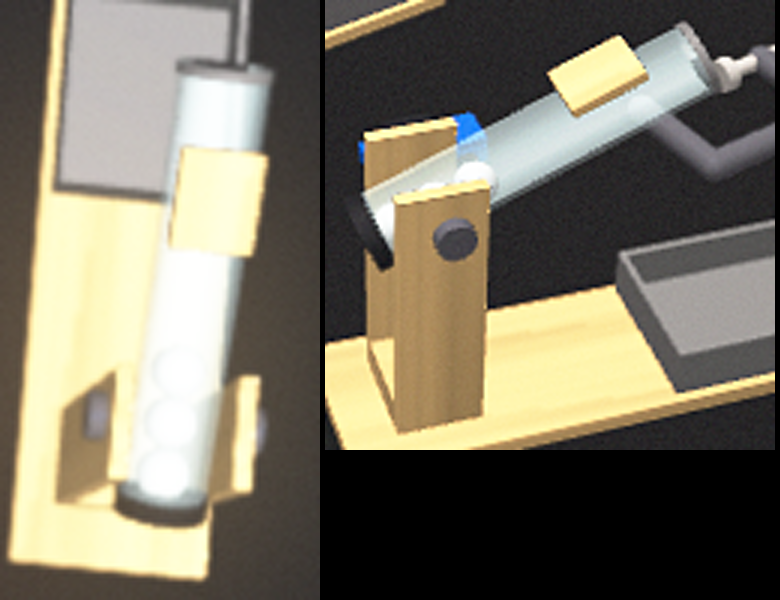

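Both cameras agree on the pad centre: about (604, -207, 213), yaw -0.094, tilt -0.39. The predicted pad height is 214, so that fits. Pivot is at about (518, -199). I'll go over with the fingers shut and keep high.

Emit:
carry_out(motion=[{"fingers": 255,"linear": [0,0,40],"roll": 0.0},{"fingers": 255,"linear": [20,-20,70],"roll": 0.05},{"fingers": 255,"linear": [45,-45,95],"roll": 0.1},{"fingers": 255,"linear": [70,-75,110],"roll": 0.15},{"fingers": 255,"linear": [95,-105,120],"roll": 0.19}], newtons=20)

```text
time_s: 0.52
eef_pos: [269.0, 494.6, 335.6]
tcp_rot: [[0.996, 0.001, 0.088], [-0.088, 0.0, 0.996], [0.001, -1.0, 0.001]]
ft_force: [1.0, 0.6, 0.3]
width: 67.2
```

Emit:
carry_out(motion=[{"fingers": 255,"linear": [25,-33,0],"roll": 0},{"fingers": 255,"linear": [50,-66,0],"roll": 0},{"fingers": 255,"linear": [75,-99,0],"roll": 0},{"fingers": 255,"linear": [100,-132,0],"roll": 0},{"fingers": 255,"linear": [120,-165,0],"roll": 0}])

```text
time_s: 0.93
eef_pos: [390.2, 327.7, 335.4]
tcp_rot: [[0.996, 0.001, 0.088], [-0.088, 0.0, 0.996], [0.001, -1.0, 0.0]]
ft_force: [-0.4, 0.3, -0.5]
width: 33.6
```

Emit:
carry_out(motion=[{"fingers": 255,"linear": [20,-36,0],"roll": 0},{"fingers": 255,"linear": [40,-72,0],"roll": 0},{"fingers": 255,"linear": [60,-108,0],"roll": 0},{"fingers": 255,"linear": [80,-144,0],"roll": 0},{"fingers": 255,"linear": [100,-180,0],"roll": 0}])

```text
time_s: 1.35
eef_pos: [490.6, 145.7, 335.3]
tcp_rot: [[0.996, 0.001, 0.088], [-0.088, 0.0, 0.996], [0.001, -1.0, 0.0]]
ft_force: [0.3, 0.5, -0.4]
width: 2.2
```

Emit:
carry_out(motion=[{"fingers": 255,"linear": [12,-38,0],"roll": 0},{"fingers": 255,"linear": [24,-76,0],"roll": 0},{"fingers": 255,"linear": [36,-114,0],"roll": 0},{"fingers": 255,"linear": [48,-152,0],"roll": 0},{"fingers": 255,"linear": [60,-190,0],"roll": 0}])

```text
time_s: 1.77
eef_pos: [550.7, -46.4, 335.2]
tcp_rot: [[0.996, 0.0, 0.088], [-0.088, 0.0, 0.996], [0.0, -1.0, 0.0]]
ft_force: [0.1, 0.2, -0.2]
width: 0.3
```

Emit:
carry_out(motion=[{"fingers": 255,"linear": [12,-36,0],"roll": 0},{"fingers": 255,"linear": [24,-72,0],"roll": 0},{"fingers": 255,"linear": [36,-108,0],"roll": 0},{"fingers": 255,"linear": [48,-144,0],"roll": 0},{"fingers": 255,"linear": [56,-163,0],"roll": 0}])

```text
time_s: 2.18
eef_pos: [607.0, -213.1, 334.3]
tcp_rot: [[0.996, -0.001, 0.09], [-0.09, 0.0, 0.996], [-0.001, -1.0, 0.0]]
ft_force: [1.1, 0.6, -0.1]
width: 0.3
```

Emit:
carry_out(motion=[{"fingers": 255,"linear": [0,0,-25],"roll": 0},{"fingers": 255,"linear": [0,0,-50],"roll": 0},{"fingers": 255,"linear": [0,0,-75],"roll": 0},{"fingers": 255,"linear": [0,0,-90],"roll": 0},{"fingers": 255,"linear": [0,0,-95],"roll": 0}])

```text
time_s: 2.6
eef_pos: [606.1, -212.8, 236.2]
tcp_rot: [[0.996, -0.005, 0.091], [-0.091, 0.002, 0.996], [-0.005, -1.0, 0.002]]
ft_force: [1.0, 0.3, -0.3]
width: 0.4
```

Run:
```python
from h import *
s,d=snap('side','s1');o=get_obs();print(o['eef_pos'],o['ft_force'])
cv2.imwrite('pics/s1c.png',cv2.resize(s[200:400,310:510,::-1],None,fx=3,fy=3,interpolation=cv2.INTER_CUBIC))
```

```text
[ 606.36151419 -212.82230437  236.81235421] [ 0.69792412 -0.25874291 -0.56194833]
```

View pics/s1c.png

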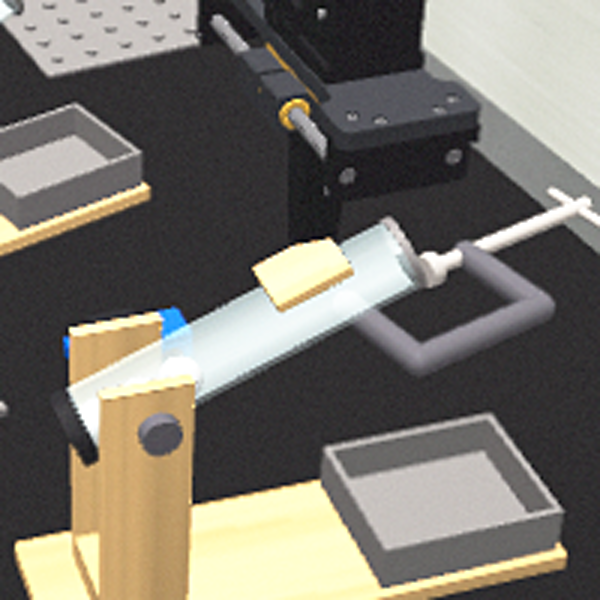

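The finger reaches crop (315,240) and seems to end just behind the pad. I'll compare that with the TCP's projection.

Run:
```python
from h import *
p=proj('side',[[606,-213,237],[606,-213,290],[604.5,-207.3,213.2]]);print(p,(p-[310,200])*3)
d=np.load('pics/s1_d.npy')
for v in (262,268,272,276,279,282): 
  u=415; print(v,pt('side',u,v,d[v,u]).round(1))
```

```text
[[413.77032098 277.76400847]
 [415.8404369  248.33167959]
 [410.21754551 288.68517191]] [[311.31096293 233.2920254 ]
 [317.52131071 144.99503876]
 [300.65263653 266.05551574]]
262 [ 601.  -221.5  272.1]
268 [ 601.6 -221.6  261.4]
272 [ 603.1 -220.   252.8]
276 [ 198.7 -871.6  764.8]
279 [ 606.3 -216.3  236.7]
282 [ 616.8 -200.1  217.8]
```

The finger is above the pad, about 6 mm off in y. I'll correct that while coming down.

Emit:
carry_out(motion=[{"fingers": 255,"linear": [0,3,-3],"roll": 0},{"fingers": 255,"linear": [0,5,-6],"roll": 0},{"fingers": 255,"linear": [0,5,-9],"roll": 0},{"fingers": 255,"linear": [0,5,-11],"roll": 0},{"fingers": 255,"linear": [0,5,-13],"roll": 0}])

```text
time_s: 3.07
eef_pos: [606.5, -207.8, 224.2]
tcp_rot: [[0.996, -0.003, 0.09], [-0.09, 0.002, 0.996], [-0.004, -1.0, 0.001]]
ft_force: [0.2, -0.6, -0.3]
width: 0.2
```

Emit:
carry_out(motion=[{"fingers": 255,"linear": [0,0,-2],"roll": 0},{"fingers": 255,"linear": [1,0,-4],"roll": 0},{"fingers": 255,"linear": [1,0,-6],"roll": 0},{"fingers": 255,"linear": [2,0,-8],"roll": 0},{"fingers": 255,"linear": [3,0,-10],"roll": 0}])

```text
time_s: 3.48
eef_pos: [610.4, -208.2, 215.2]
tcp_rot: [[0.996, -0.001, 0.09], [-0.09, 0.0, 0.996], [-0.001, -1.0, 0.0]]
ft_force: [1.8, -0.2, 7.2]
width: 0.3
```

Emit:
carry_out(motion=[{"fingers": 255,"linear": [1,0,-2],"roll": 0},{"fingers": 255,"linear": [2,0,-4],"roll": 0},{"fingers": 255,"linear": [2,0,-6],"roll": 0},{"fingers": 255,"linear": [3,0,-8],"roll": 0},{"fingers": 255,"linear": [4,0,-10],"roll": 0}])

```text
time_s: 3.9
eef_pos: [615.3, -208.7, 206.1]
tcp_rot: [[0.996, 0.002, 0.09], [-0.09, -0.001, 0.996], [0.002, -1.0, -0.001]]
ft_force: [1.4, -1.5, 6.7]
width: 0.5
```

In contact, with the hinge moving at about 7 N. Continuing down.

Emit:
carry_out(motion=[{"fingers": 255,"linear": [0,0,-2],"roll": 0},{"fingers": 255,"linear": [1,0,-4],"roll": 0},{"fingers": 255,"linear": [1,0,-6],"roll": 0},{"fingers": 255,"linear": [1,0,-8],"roll": 0},{"fingers": 255,"linear": [1,0,-10],"roll": 0}])

```text
time_s: 4.32
eef_pos: [617.8, -209.1, 197.1]
tcp_rot: [[0.996, 0.006, 0.09], [-0.09, -0.003, 0.996], [0.007, -1.0, -0.002]]
ft_force: [4.2, -0.7, 6.9]
width: 0.7
```

Emit:
carry_out(motion=[{"fingers": 255,"linear": [0,0,-2],"roll": 0},{"fingers": 255,"linear": [1,0,-4],"roll": 0},{"fingers": 255,"linear": [1,0,-6],"roll": 0},{"fingers": 255,"linear": [1,0,-8],"roll": 0},{"fingers": 255,"linear": [1,0,-10],"roll": 0}])

```text
time_s: 4.73
eef_pos: [620.3, -209.4, 188.1]
tcp_rot: [[0.996, 0.011, 0.091], [-0.091, -0.004, 0.996], [0.011, -1.0, -0.003]]
ft_force: [4.3, 0.8, 5.8]
width: 0.5
```

Emit:
carry_out(motion=[{"fingers": 255,"linear": [0,0,-1],"roll": 0},{"fingers": 255,"linear": [0,0,-2],"roll": 0},{"fingers": 255,"linear": [0,0,-3],"roll": 0},{"fingers": 255,"linear": [0,0,-4],"roll": 0},{"fingers": 255,"linear": [0,0,-5],"roll": 0}])

```text
time_s: 5.15
eef_pos: [621.5, -209.6, 183.8]
tcp_rot: [[0.996, 0.014, 0.091], [-0.091, -0.005, 0.996], [0.015, -1.0, -0.003]]
ft_force: [5.1, 0.6, 5.7]
width: 0.3
```

Emit:
carry_out(motion=[{"fingers": 255,"linear": [0,0,-1],"roll": 0},{"fingers": 255,"linear": [0,0,-2],"roll": 0},{"fingers": 255,"linear": [0,0,-3],"roll": 0},{"fingers": 255,"linear": [0,0,-4],"roll": 0},{"fingers": 255,"linear": [0,0,-4],"roll": 0}])

```text
time_s: 5.57
eef_pos: [622.5, -209.7, 180.2]
tcp_rot: [[0.996, 0.017, 0.091], [-0.091, -0.005, 0.996], [0.017, -1.0, -0.004]]
ft_force: [3.6, -0.0, 4.6]
width: 0.2
```

Run:
```python
from h import *
s,d=snap('side','s2');o=get_obs();print(o['time_s'],o['eef_pos'],o['ft_force'])
cv2.imwrite('pics/s2c.png',cv2.resize(s[260:400,320:480,::-1],None,fx=4,fy=4,interpolation=cv2.INTER_CUBIC))
```

```text
5.6167 [ 622.4209192  -209.73547912  180.23955969] [ 4.32630512 -0.60526729  4.56084581]
```

View pics/s2c.png

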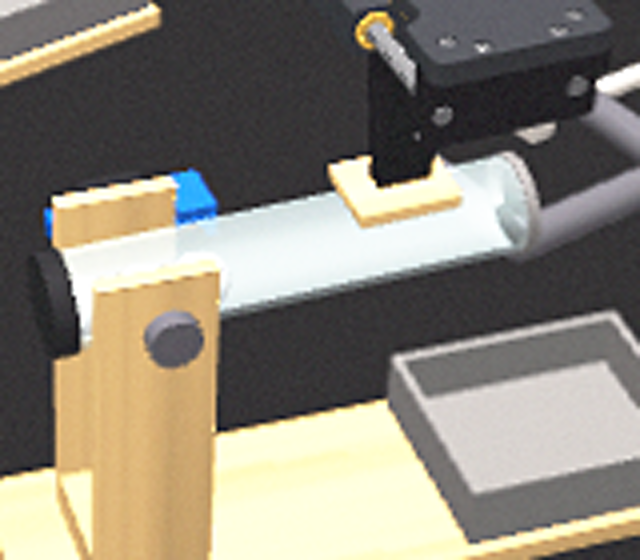

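The tube is close to level. The finger sits on the pad at crop (405,185), and the balls are still at the tail, at (225,285). Next I'll go just past level in small steps.

Emit:
carry_out(motion=[{"fingers": 255,"linear": [0,0,-1],"roll": 0},{"fingers": 255,"linear": [0,0,-2],"roll": 0},{"fingers": 255,"linear": [0,0,-3],"roll": 0},{"fingers": 255,"linear": [0,0,-4],"roll": 0},{"fingers": 255,"linear": [0,0,-5],"roll": 0}])

```text
time_s: 6.03
eef_pos: [623.5, -209.9, 175.9]
tcp_rot: [[0.996, 0.02, 0.091], [-0.091, -0.006, 0.996], [0.02, -1.0, -0.004]]
ft_force: [6.5, 1.5, 6.3]
width: 0.3
```

Emit:
carry_out(motion=[{"fingers": 255,"linear": [0,0,-1],"roll": 0},{"fingers": 255,"linear": [0,0,-2],"roll": 0},{"fingers": 255,"linear": [0,0,-3],"roll": 0},{"fingers": 255,"linear": [0,0,-4],"roll": 0},{"fingers": 255,"linear": [0,0,-4],"roll": 0}])

```text
time_s: 6.45
eef_pos: [624.3, -210.0, 172.3]
tcp_rot: [[0.996, 0.022, 0.091], [-0.091, -0.007, 0.996], [0.023, -1.0, -0.005]]
ft_force: [3.9, 0.7, 4.8]
width: 0.5
```

```bash
cat >> h.py <<'E'
def pair(tag):
    # three side frames spread over camera time; stacked crops
    s,d=snap('side',tag+'s');t,_=snap('top',tag+'t');o=get_obs();print(o['time_s'],o['eef_pos'].round(1),o['ft_force'].round(1))
    a=cv2.resize(s[285:360,325:465,::-1],None,fx=4,fy=4,interpolation=cv2.INTER_CUBIC)
    cv2.imwrite(f'pics/{tag}c.png',a)
E
python3 - <<'E'
from h import *
pair('q1')
a=cv2.imread('pics/s2.png').astype(int);b=cv2.imread('pics/q1s.png').astype(int)
# tube-axis brightness profile, bottom line of bore, from pivot to rim
def prof(im,th):
    P=[]
    for x in range(-140,60,8):
        X=x+105;Z=-4+12-26+6; # ball centre approx: tube axis z=-22-? 
        dx=X*np.cos(th)+(-5)*np.sin(th);dz=-X*np.sin(th)-5*np.cos(th)
        P.append([518+.9956*dx,-199-.094*dx,150+dz])
    q=proj('side',P).round().astype(int); return [int(im[v,u].mean()) for u,v in q]
print(prof(a,-.03));print(prof(b,.04))
E
```

```text
6.55 [ 624.3 -210.   172.3] [4.4 0.7 4.2]
[54, 255, 181, 173, 179, 173, 165, 173, 162, 248, 249, 248, 249, 249, 250, 249, 247, 249, 249, 249, 248, 248, 252, 246, 205]
[52, 255, 179, 176, 180, 174, 165, 170, 158, 247, 247, 248, 247, 248, 247, 247, 248, 248, 247, 248, 247, 247, 247, 229, 236]
```

View pics/q1c.png

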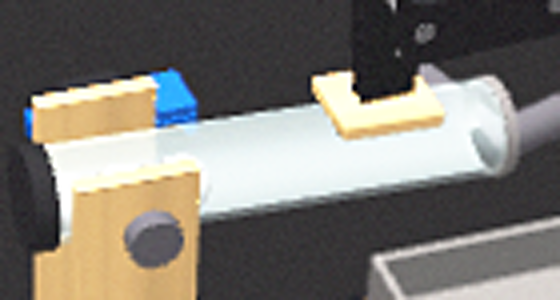

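The balls are still at the tail, with the first one's edge at crop (205,190), and the tube is slightly past level. I'll go on a little and follow the balls through the red channel, since they are white and the tube is cyan.

Emit:
carry_out(motion=[{"fingers": 255,"linear": [0,0,-0.7],"roll": 0},{"fingers": 255,"linear": [0,0,-1.4],"roll": 0},{"fingers": 255,"linear": [0,0,-2.1],"roll": 0},{"fingers": 255,"linear": [0,0,-2.8],"roll": 0},{"fingers": 255,"linear": [0,0,-2.8],"roll": 0}])

```text
time_s: 6.97
eef_pos: [624.9, -210.1, 169.8]
tcp_rot: [[0.996, 0.024, 0.091], [-0.091, -0.007, 0.996], [0.024, -1.0, -0.005]]
ft_force: [3.0, 0.8, 4.4]
width: 0.9
```

```bash
cat >> h.py <<'E'
def tilt(tcp): return np.arcsin(np.clip((176-tcp[2])/97,-1,1))
def prof(im,th,h=-5):
    X=np.arange(-35,161,6.);dx=X*np.cos(th)+h*np.sin(th);dz=-X*np.sin(th)+h*np.cos(th)
    q=proj('side',np.c_[518+.9956*dx,-199-.094*dx,150+dz])
    return cv2.remap(im[:,:,0],q[:,:1].astype(np.float32),q[:,1:].astype(np.float32),1).ravel()
E
python3 - <<'E'
from h import *
pair('q2');th=tilt(get_obs()['eef_pos']);print(th)
for f,t in(('s2',-.04),('q1s',.038),('q2s',th)):
    print(f,*prof(cv2.imread(f'pics/{f}.png')[:,:,::-1].copy(),t))
E
```

```text
7.0667 [ 624.9 -210.1  169.8] [3.5 0.8 5.2]
0.06369522940445475
s2 56 230 228 226 221 226 224 216 210 216 216 251 245 244 245 246 246 245 245 245 245 245 245 244 245 245 244 244 245 249 252 185 189
q1s 53 161 232 227 222 225 225 217 210 216 217 252 242 243 243 243 244 243 244 243 244 243 244 243 243 244 242 244 242 243 244 181 231
q2s 50 106 230 227 224 226 224 220 210 216 216 255 254 244 243 243 243 244 242 244 243 243 243 243 242 243 242 242 242 241 244 186 225
```

The first ball's edge may have moved a little. I'll hold here and watch.

Emit:
carry_out(motion=[{"fingers": 255,"linear": [0,0,0],"roll": 0},{"fingers": 255,"linear": [0,0,0],"roll": 0},{"fingers": 255,"linear": [0,0,0],"roll": 0},{"fingers": 255,"linear": [0,0,0],"roll": 0},{"fingers": 255,"linear": [0,0,0],"roll": 0}])

```text
time_s: 7.48
eef_pos: [625.0, -210.1, 169.9]
tcp_rot: [[0.996, 0.024, 0.091], [-0.091, -0.007, 0.996], [0.024, -1.0, -0.005]]
ft_force: [1.7, 0.4, 4.4]
width: 0.5
```

Run:
```python
from h import *
pair('q3');th=tilt(get_obs()['eef_pos']);print(th,*prof(cv2.imread('pics/q3s.png')[:,:,::-1].copy(),th))
```

```text
7.5833 [ 624.9 -210.1  169.9] [1.6 0.5 5.4]
0.06323114836796467 51 128 233 226 224 226 225 218 211 215 219 246 253 254 254 252 253 254 255 254 243 243 244 244 243 242 243 242 242 243 245 186 227
```

The balls are rolling, with the front one near X≈75 mm. Holding.

Emit:
carry_out(motion=[{"fingers": 255,"linear": [0,0,0],"roll": 0},{"fingers": 255,"linear": [0,0,0],"roll": 0},{"fingers": 255,"linear": [0,0,0],"roll": 0},{"fingers": 255,"linear": [0,0,0],"roll": 0},{"fingers": 255,"linear": [0,0,0],"roll": 0}])

```text
time_s: 8.0
eef_pos: [625.0, -210.1, 169.9]
tcp_rot: [[0.996, 0.024, 0.091], [-0.091, -0.007, 0.996], [0.024, -1.0, -0.005]]
ft_force: [2.3, 1.0, 4.3]
width: 0.2
```

Emit:
carry_out(motion=[{"fingers": 255,"linear": [0,0,0],"roll": 0},{"fingers": 255,"linear": [0,0,0],"roll": 0},{"fingers": 255,"linear": [0,0,0],"roll": 0},{"fingers": 255,"linear": [0,0,0],"roll": 0},{"fingers": 255,"linear": [0,0,0],"roll": 0}])

```text
time_s: 8.42
eef_pos: [624.9, -210.1, 169.8]
tcp_rot: [[0.996, 0.024, 0.091], [-0.091, -0.007, 0.996], [0.024, -1.0, -0.005]]
ft_force: [2.1, 1.0, 4.1]
width: 0.3
```

Emit:
carry_out(motion=[{"fingers": 255,"linear": [0,0,0],"roll": 0},{"fingers": 255,"linear": [0,0,0],"roll": 0},{"fingers": 255,"linear": [0,0,0],"roll": 0},{"fingers": 255,"linear": [0,0,0],"roll": 0},{"fingers": 255,"linear": [0,0,0],"roll": 0}])

```text
time_s: 8.83
eef_pos: [624.9, -210.1, 169.8]
tcp_rot: [[0.996, 0.024, 0.091], [-0.091, -0.007, 0.996], [0.024, -1.0, -0.005]]
ft_force: [2.1, 1.3, 3.5]
width: 0.4
```

Run:
```python
from h import *
pair('q4');th=tilt(get_obs()['eef_pos']);print(th,*prof(cv2.imread('pics/q4s.png')[:,:,::-1].copy(),th))
```

```text
8.9333 [ 625.  -210.1  169.8] [1.9 0.2 2.4]
0.06406113842448338 53 128 233 227 224 226 225 218 210 216 217 244 244 242 243 243 243 244 243 242 252 255 255 254 252 255 255 255 252 255 255 255 242
```

View pics/q4c.png

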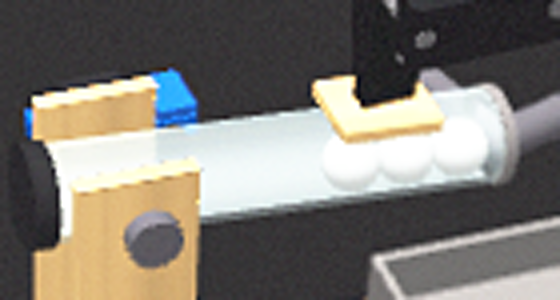

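All three balls lie at the mouth, the first at crop (459,145) just inside the rim. Tilt is about +0.06 rad. Releasing straight up.

Emit:
carry_out(motion=[{"fingers": 255,"linear": [0,0,1],"roll": 0},{"fingers": 255,"linear": [0,0,3],"roll": 0},{"fingers": 255,"linear": [0,0,8],"roll": 0},{"fingers": 255,"linear": [0,0,18],"roll": 0},{"fingers": 255,"linear": [0,0,35],"roll": 0}])

```text
time_s: 9.35
eef_pos: [624.2, -209.9, 204.3]
tcp_rot: [[0.996, 0.021, 0.091], [-0.091, -0.006, 0.996], [0.021, -1.0, -0.004]]
ft_force: [0.2, -0.2, 0.3]
width: 0.4
```

Emit:
carry_out(motion=[{"fingers": 255,"linear": [0,0,25],"roll": 0},{"fingers": 255,"linear": [0,0,50],"roll": 0},{"fingers": 255,"linear": [0,0,75],"roll": 0},{"fingers": 255,"linear": [0,0,90],"roll": 0},{"fingers": 255,"linear": [0,0,90],"roll": 0}])

```text
time_s: 9.77
eef_pos: [624.9, -210.2, 298.8]
tcp_rot: [[0.995, 0.026, 0.091], [-0.091, -0.008, 0.996], [0.027, -1.0, -0.006]]
ft_force: [0.2, 0.1, -0.6]
width: 0.4
```

Emit:
carry_out(motion=[{"fingers": 255,"linear": [0,0,0],"roll": 0},{"fingers": 255,"linear": [0,0,0],"roll": 0},{"fingers": 255,"linear": [0,0,0],"roll": 0},{"fingers": 255,"linear": [0,0,0],"roll": 0},{"fingers": 255,"linear": [0,0,0],"roll": 0}])

```text
time_s: 10.18
eef_pos: [624.8, -210.2, 297.9]
tcp_rot: [[0.996, 0.025, 0.091], [-0.091, -0.008, 0.996], [0.026, -1.0, -0.006]]
ft_force: [0.0, -0.1, -0.9]
width: 0.3
```

Run:
```python
from h import *
pair('q5')
im=cv2.imread('pics/q5s.png')[:,:,::-1].copy();print(*prof(im,.064))
d=np.load('pics/q5s_d.npy')
P=np.array([pt('side',u,v,d[v,u]) for v in range(295,330) for u in range(395,445) if int(im[v,u,0])-int(im[v,u,2])>45 and d[v,u]>0])
m=np.median(P,0);P=P[np.linalg.norm(P-m,axis=1)<40];q=P
for _ in range(4):
    m=q.mean(0);w=np.linalg.svd(q-m)[2];q=q[abs((q-m)@w[2])<2.5]
n=w[2]*np.sign(w[2][2]);print('pad',m.round(1),'normal',n.round(3),len(q))
x0=cv2.imread('pics/side0.png').astype(int);r=(abs(im[:,:,::-1]-x0).sum(2)>60)[180:300,245:360]
print('short-feeder changed px',r.sum())
f=144;th=.064;dx=f*np.cos(th)-5*np.sin(th);print('first ball expected px in crop',(proj('side',[[518+.9956*dx,-199-.094*dx,150-f*np.sin(th)-5]])-[325,285])*4)
```

```text
10.2833 [ 624.9 -210.2  298.2] [ 0.9  0.1 -0.1]
48 120 223 217 213 217 213 204 196 202 204 235 236 235 234 234 235 237 236 234 248 254 254 253 249 254 254 254 247 254 255 254 233
pad [ 620.  -216.7  166.2] normal [ 0.032 -0.023  0.999] 146
short-feeder changed px 7136
first ball expected px in crop [[456.49954061 142.39460585]]
```

View pics/q5s.png

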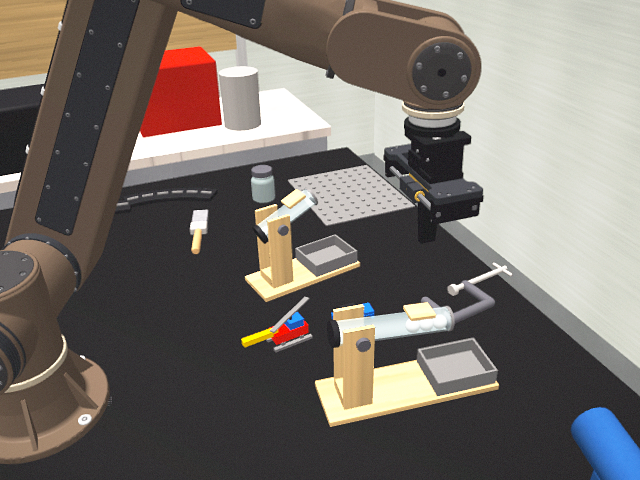

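The gripper is clear. The three balls sit at the mouth at (412–440, 323), the tray is empty, and the first ball is within about 1 px of where a ball against the lip should appear. The short feeder's pad is still at (293,198), as at the start.

```bash
python3 -c "
from plant import *
print(close_job())"
```

```text
the job is handed in; nothing more can be done
None
```

I pressed the long feeder's pad down with the fingers shut until the tube was just past level. I held it there while the three balls rolled to the mouth, then lifted straight off and handed the job in at about 10.3 s.

**Last checks:**
- **Balls:** after release all three are still in the tube and the tray is empty. The first ball was about 1 px (side camera) from the spot computed for a ball resting against the lip.
- **Tilt:** it ended at about +0.03 to +0.06 rad (2 to 4 degrees mouth down), far below the 20 degree limit. The finger height gave 0.064 and a plane fitted to the pad gave about 0.03. The fit is less reliable, as it used only 146 points and its centre was about 7 mm off in y.
- **Force:** at most about 9 N at the wrist in the readings after each move, and about zero after release.
- **Short feeder:** it looks unmoved, with its pad at the same pixel. My automatic image comparison did not confirm this: it counted 7136 changed pixels in that area. The later picture is slightly darker overall, which probably explains it, so I relied on the view.

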